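Fit an air-filter cartridge and hold the bayonet cap at its vent mark

ROBOT

A 6-joint arm with a two-finger parallel gripper is mounted at the origin on the work surface. World frame = base frame: x ahead of the robot, y to its left, z up, the work surface at z = 0. Lengths are in m, angles in rad, forces in N, time in s.
With the tool pointing down it reaches from about 0.225 to 0.725 m from the base axis. Payload 3.1 kg.
Tool frame: the origin (TCP) lies between the finger pads; the fingertips stand 14 mm ahead of it and the grasp point (between the pads) lies 5 mm behind it; z points along the fingers, y is the line along which they close (so a half turn about z gives the same grasp; the last joint's range is limited). The gripper opens to 85 mm and grips with 20 to 120 N. Pads are 22 mm wide; open, the fingers measure 114 mm over their backs; the gripper's body (76 mm by 85 mm) begins 54 mm behind the grasp point. The pads swing forward as they close: fully open they stand 13 mm farther back than shut.
Start: joints at [-1.423, 0.048, 0.099, 1.622, 0, 1.443], TCP at [0.143, -0.505, 0.245] pointing down, gripper open.
Joint ranges: [-2.91, 2.91], [-0.99, 1.94], [-1.21, 1.42], [-2.12, 2.29], [-1.49, 1.47], [-3.14, 3.14]. Speed limits (rad/s): [2.79, 2.79, 3.14, 3.14, 3.14, 3.14].

INTERFACE

Orientations are given as a unit quaternion [x, y, z, w].
In Python, from bench import ctrl gives the robot as it stands. The module is installed in compiled form; this text tells all that it offers.
- The arm moves only by the tool servo_tool, never from a script. Its argument "commands" is a list of rows, each a list of 6 numbers: the shift along the tool's x, y, z in cm, then the turn, a rotation vector about the tool's x, y, z in degrees. In form: [[dx, dy, dz, ax, ay, az], ...]. A call has 1 to 12 rows; each row shifts and turns the commanded pose from where the row before left it, along the tool's axes as they then stand; what a row does not reach is not made up. A row lasts 1/10 s, in which the tool goes at most 50 mm and 8.59 degrees, less where a joint would pass 70% of its speed; a pose out of reach is approached as far as the arm can. A call with a gripper value outside its range is refused whole. "jaw" is the gripper command: -1 is fully open, 1 is shut, values between are in proportion, set as the call begins (left out, the last holds). The fingers move at their own pace and stop on an object; "newtons" is the grip in N (left out, the last holds). Time passes only in rows, so rows that do not move let the fingers close. It gives the time, the measured TCP pose, the force, the opening and the grip force at its end, in the units of the state.
- ctrl.state(): the state, without advancing time (a new reading comes with each control period).
- ctrl.get_image(name): name is "side" or "top"; returns a dict with "frame" (420x560x3 uint8, red, green, blue), "fov_y" (degrees; the focal length in pixels is half the picture's height over the tangent of half this angle, whatever the lens; pixels are square), "cx", "cy" (the principal point, pixels), "k1" (the pictures are not rectified: a ray, as slopes to the right and down, at radius r is drawn at 1 + k1 r^2 times it, then the intrinsics apply), "R" (3x3) and "t" (3): a world point X has camera coordinates R X + t. Camera axes: x right, y down, z forward; pixel columns grow to the right and rows downward; lengths in m; the calibration is good to about 2 mm. A picture is of the moment at which its call begins. There is no depth.
- ctrl.sign_off(): hands the job in; it is judged then, once.
Trained networks look in a picture, given as the dict that the camera call returned (one of the last four; its "shot" number tells which), for a name from the list of things; names that differ only in an ending like _2 or _b are one class to them, and where a whole thing is asked for, a point or a joint stands for the part that bears it (a point fixed in the world has none). Each returns a list of dicts, best first, with "confidence" (0 to 1); they miss things now and then, are a little off and sometimes report something else, mostly with a low value. They report only what shows in the picture. A call takes as long as a camera call. They do not tell look-alikes from the thing itself.
- ctrl.regions_of(picture, label): "pixels" (420x560 bool, what is visible of it) and "box" ([centre column, centre row, width, height] in pixels, round what is visible of it).
The state is a dict: "time": time; "joint_pos": joint angles; "joint_velocities": joint speeds; "joint_torque": joint torques, N m; "eef_pos": TCP position; "eef_rot": TCP orientation; "contact_force": force on the tool from outside, world axes, zero at the start; "wrist_torque": the same for the moment, N m; "width": finger opening in m; "grip_force": force on a finger pad.
Only numpy, scipy, OpenCV 4.12 (cv2) and the standard library are available. Lean on these libraries where they do the work, as an engineer would, in place of code of your own. Each camera call takes 0.05 s, during which the arm holds its last target. There are 200 camera calls.

TASK

Stand the white filter cartridge upright in the socket of the blue filter housing, then lower the orange bayonet cap over it with its lugs going down through the two notches. Turn the cap clockwise (seen from above) until its wing points at the yellow marks, half-way to the lock at the red marks, and finish while still gripping it there against its return spring: do not let go, and never turn it on into the lock. Leave the spray can, the wrench and the tape roll alone.

Things in the scene. Friction and masses are not known exactly. Their poses are not given: they have to be found in the camera images.
- housing: Fixed filter housing. Origin on the bench under its centre, z up along the bayonet axis. Aluminium block 92 x 92 mm, 40 mm high, on a steel foot 120 (x) x 80 (y) mm; brass stubs out to 68 mm along +-y. On top a blue eight-sided collar 92 mm across, up to z = 55 mm. Channel floor at z = 40 mm.
- socket_mouth (a point): Centre of the mouth of the round cartridge socket, on the housing's axis, 40 mm above the bench, inside the collar. The socket is 27 mm wide and 25 mm deep (floor 15 mm above the bench).
- housing_mouth (a point): On the axis at the top of the collar's lip, 55 mm above the bench, axes as the housing. The lip is 6 mm thick; its round opening is 57 mm wide, with two notches 18 mm wide reaching 37 mm from the axis along the housing's +x and -x (white end blocks). Below it the lugs can turn clockwise; stops bar anticlockwise turning beyond about 8 degrees.
- vent_mark (a point): One of the two yellow marks (half-way, vent) on the lip, 37.5 mm from the axis, 35 degrees clockwise (from above) from the +x notch; the other lies opposite. Stay within 10 degrees of it. Red marks at 70 degrees show the lock, the end of travel; it counts as locked from 57 degrees. No snap is felt.
- ring (a joint): Spring ring hidden under the lip, pushed clockwise by the cap's lugs: 0 at rest, to 1.11 rad, growing clockwise from above. The lugs meet it after about 0.12 rad, so it reads about 0.12 rad less than the cap's turn. It pushes back with 0.04 N m at rest, 0.08 N m at half-way, and turns a released cap back.
- cap_mid (a point): Centre of the loose orange cap (about 160 g), 51 mm above its foot; it stands foot down, 102 mm high. Hollow body 52 mm wide, 70 mm high, open below (cavity 42 mm wide, 65 mm deep). Two foot lugs along its +x and -x: 11 mm wide, 6 mm high, out to 34 mm from the axis. Same after a half turn. Seated, this point is 91 mm above the bench; under the lip it can rise 3 mm.
- cap_wing (a point): Centre of the cap's wing grip, on the cap's axis 86 mm above its foot, axes as the cap. The wing stands on the cap's top, in line with the lugs: 46 mm long in x, 12 mm thick in y, 32 mm high (16 mm up and down from this point), orange with white ends.
- cartridge_mid (a point): Centre (42.5 mm above the foot) of the loose white filter cartridge with a blue top: plain cylinder 24 mm in diameter, 85 mm high, about 60 g, upright on the bench; z is its axis. Seated in the socket this point is 57.5 mm above the bench and its top stands 45 mm above the lip.
- spray_can: Bystander: white spray can with a red band, 54 mm in diameter, 150 mm high, standing; origin at the centre of its foot. Leave alone.
- wrench: Bystander: steel wrench lying on the bench, about 165 mm long along its x, origin mid-length; leave alone.
- tape_roll: Bystander: black roll 90 mm in diameter, 25 mm high, lying flat; origin at the centre of its underside. Leave alone.
Not all that is in view belongs to the job. Of the things that look like the part that bears cap_mid, the middle-sized one is meant. What is shaped like the housing but brown or pink is not meant.

How it is judged:
By the outcome, as a careful person would: the job done as asked, in the order asked, and still so for the second after the job is handed in, while the arm keeps its last pose, push and grip.
It also fails if it takes over 54 s, if anything falls off the work surface, if the arm or the gripper's body presses on something with over 40 N, if the wrist force passes 120 N, or if a joint passes its speed limit or range.

## Working session

There is one attempt and no reset: what is moved stays moved. The work goes in short steps, Python scripts to look and compute and a tool call to move; the robot and the scene stay as the last step left them, time stands still between calls to the robot, and variables do not carry over. Pictures are saved under pics/ and viewed, at most 10 in all, crops included, and the job is handed in when it is done.

Besides the shell and the picture viewer there is one more tool, called after "Request:" as name([rows], argument=value, ...), one row to a line, values as JSON. servo_tool: Moves the arm, as the interface text tells. Its arguments: {"type":"object","properties":{"commands":{"type":"array","items":{"type":"array","items":{"type":"number"}}},"jaw":{"type":"number"},"newtons":{"type":"number"}},"required":["commands"]}

```bash
mkdir -p pics; cat > h.py <<'E'
import numpy as np, cv2
from bench import ctrl
def K(p):
    f=p["frame"].shape[0]/2/np.tan(np.radians(p["fov_y"])/2); return f
def proj(p,X):
    c=np.atleast_2d(X)@np.array(p["R"]).T+p["t"]; s=c[:,:2]/c[:,2:]
    s=s*(1+p["k1"]*(s**2).sum(1,keepdims=True)); return s*K(p)+[p["cx"],p["cy"]]
def ray(p,uv):
    d=(np.array(uv,float)-[p["cx"],p["cy"]])/K(p); s=d.copy()
    for _ in range(30): s=d/(1+p["k1"]*(s@s))
    R=np.array(p["R"]); return -R.T@p["t"], R.T@np.r_[s,1]
def atz(p,uv,z):
    o,d=ray(p,uv); return o+d*(z-o[2])/d[2]
def save(p,n,crop=None,s=1):
    im=p["frame"][...,::-1]
    if crop: a,b,c,d=crop; im=im[b:d,a:c]
    cv2.imwrite("pics/"+n,cv2.resize(im,None,fx=s,fy=s,interpolation=cv2.INTER_CUBIC))
E
python3 - <<'E'
from h import *
ps={n:ctrl.get_image(n) for n in("side","top")}
for n,p in ps.items():
    save(p,n+"0.png",s=1.4)
    print(n,p["fov_y"],p["cx"],p["cy"],p["k1"],(-np.array(p["R"]).T@p["t"]).round(3))
    for l in("housing","cap_mid","cartridge_mid","spray_can","wrench","tape_roll"):
        print(l,[(np.round(r["box"]),round(r["confidence"],2)) for r in ctrl.regions_of(p,l)])
E
```

```text
side 49.0592227289922 279.0534298513482 214.5490069837556 0.007186539051451117 [0.322 0.892 0.767]
housing [(array([288., 256.,  51.,  48.]), 0.84), (array([357., 282.,  54.,  53.]), 0.8), (array([362., 235.,  51.,  41.]), 0.74)]
cap_mid [(array([316., 158.,  26.,  37.]), 0.95), (array([312., 189.,  21.,  33.]), 0.68), (array([347., 199.,  11.,  25.]), 0.55)]
cartridge_mid [(array([280., 317.,  15.,  39.]), 0.95), (array([288., 253.,  53.,  46.]), 0.58)]
spray_can [(array([177., 270.,  31.,  62.]), 0.64)]
wrench [(array([199., 230.,  58.,  22.]), 0.65)]
tape_roll []
top 47.47638606914288 285.4861009993402 203.69527417915182 -0.031658725854626694 [ 0.473 -0.079  1.284]
housing [(array([258., 222.,  48.,  49.]), 0.97), (array([231., 286.,  58.,  45.]), 0.92), (array([306., 290.,  49.,  55.]), 0.61)]
cap_mid [(array([366., 228.,  22.,  22.]), 0.88), (array([414., 221.,  48.,  27.]), 0.79), (array([359., 265.,  15.,  15.]), 0.63)]
cartridge_mid [(array([167., 232.,  19.,  10.]), 0.49)]
spray_can [(array([190., 134.,  34.,  33.]), 0.97), (array([365., 229.,  20.,  23.]), 0.68)]
wrench [(array([288., 114.,  19.,  69.]), 0.73)]
tape_roll [(array([376., 157.,  37.,  37.]), 0.8)]
```

View pics/side0.png

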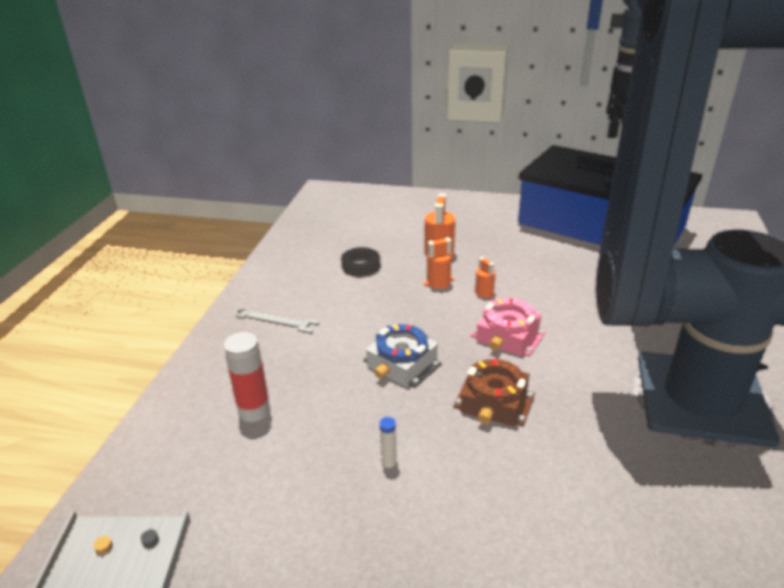

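View pics/top0.png

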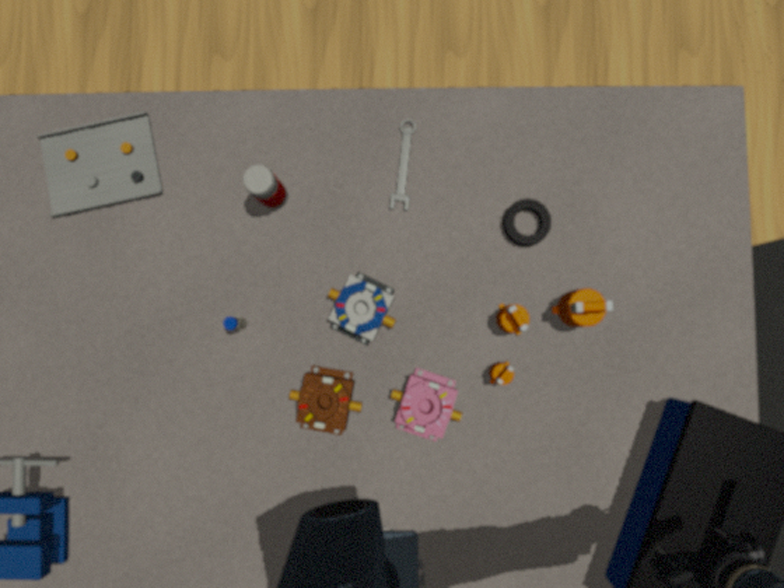

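Cap look-alikes (in original top-view pixels) are the large one (414,221), the middle one (366,228) and the small one (359,265). Housings are blue (258,222), brown (231,286) and pink (306,290). I choose the cap at (366,228) and the blue housing, with the cartridge at (167,232). Next I check these in a close crop.

```bash
python3 - <<'E'
from h import *
ps={n:ctrl.get_image(n) for n in("side","top")}
save(ps["top"],"crop1.png",(220,185,440,295),3.6)
def cen(p,l,near):
    rs=ctrl.regions_of(p,l); rs=[r for r in rs if np.hypot(*(np.array(r["box"][:2])-near))<15]
    return rs[0] if rs else None
for n,l,near,z in [("top","housing",(258,222),.04),("side","housing",(288,256),.03),("top","cap_mid",(366,228),.06),("side","cap_mid",(312,189),.051),("top","cartridge_mid",(167,232),.08),("side","cartridge_mid",(280,317),.0425)]:
    r=cen(ps[n],l,near)
    if r is None: print(n,l,None);continue
    v,u=np.nonzero(r["pixels"]); m=(u.mean(),v.mean())
    print(n,l,np.round(m,1),np.round(r["box"],1),atz(ps[n],m,z).round(4),atz(ps[n],r["box"][:2],z).round(4))
# colour: blue collar & cart blue top
for n in ps:
    p=ps[n]; hsv=cv2.cvtColor(p["frame"],cv2.COLOR_RGB2HSV)
    m=cv2.inRange(hsv,(105,120,50),(125,255,255))
    k,lab,st,ce=cv2.connectedComponentsWithStats(m)
    for i in range(1,k):
        if 15<st[i,4]<1500: print(n,"blue",st[i],ce[i].round(1))
E
```

```text
top housing [258.2 219.7] [257.3 221.8  48.2  50.3] [0.5155 0.0069 0.04  ] [0.51   0.0093 0.04  ]
side housing [288.  253.4] [287.2 254.8  51.3  46.5] [0.5112 0.0187 0.03  ] [0.512  0.0245 0.03  ]
top cap_mid [366.  226.9] [366.5 229.4  21.3  18.9] [ 0.4937 -0.2703  0.06  ] [ 0.4873 -0.2714  0.06  ]
side cap_mid [313.7 189. ] [313.9 188.6  22.8  35.9] [ 0.491  -0.2632  0.051 ] [ 0.4907 -0.2656  0.051 ]
top cartridge_mid [167.3 230.4] [168.7 228.4  16.3  10.7] [0.489  0.2346 0.08  ] [0.494  0.2311 0.08  ]
side cartridge_mid [277.7 314.5] [277.9 316.3  12.1  39.2] [0.4889 0.2349 0.0425] [0.4873 0.2398 0.0425]
side blue [421   0   8  20 112] [424.3   9.1]
side blue [483 139  12  32 110] [488.1 154.1]
side blue [294 234  10  11  53] [299.  239.1]
side blue [270 240   9  13  62] [273.4 246.4]
side blue [272 298  10  10  80] [276.4 302.6]
top blue [241 201  20  15 109] [250.2 207.8]
top blue [267 206   5   5  16] [269.2 207.9]
top blue [269 214   6   5  23] [271.6 216.4]
top blue [240 220   6   5  21] [242.3 222. ]
top blue [254 223  20  16 106] [264.2 231. ]
top blue [160 227   9   9  69] [164.2 230.8]
top blue [  0 354  32  15 321] [ 14.8 360.8]
top blue [ 32 356  16  46 390] [ 41.5 378. ]
top blue [  5 370  25  17 293] [ 18.2 379. ]
top blue [  0 389  32  25 663] [ 15.  400.7]
```

View pics/crop1.png

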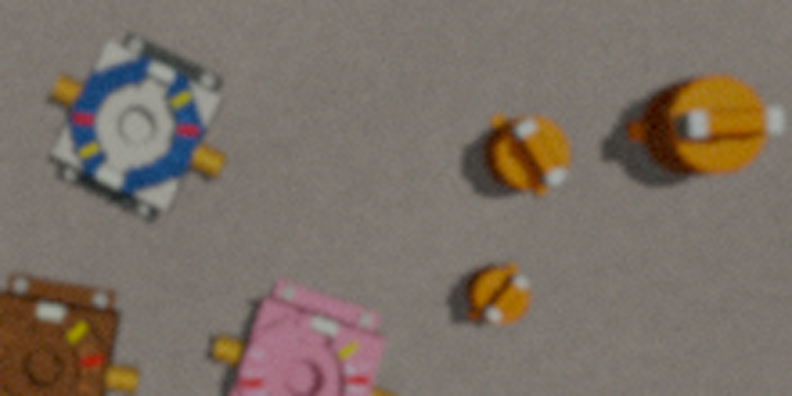

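Crop 1 (pixels in the crop): the middle cap at (528,152) has wing ends (526,127) and (556,176) and lugs (498,121) and (540,190). The blue housing has notches (161,72) and (110,178), yellow marks (181,98) and (90,150), and red marks (188,130) and (82,118). The choice holds.

```bash
python3 - <<'E'
from h import *
ps={n:ctrl.get_image(n) for n in("side","top")}
p=ps["top"]
def line(a,b,z,l):
    a,b=[atz(p,np.array(q)/3.6+[220-.36,185-.36],z) for q in(a,b)]
    d=a-b; print(l,((a+b)/2).round(4),"len",np.linalg.norm(d).round(4),"yaw",np.degrees(np.arctan2(d[1],d[0])).round(1))
line((161,72),(110,178),.055,"notch");line((181,98),(90,150),.055,"yellow");line((188,130),(82,118),.055,"red")
line((65,90),(209,160),.02,"stubs")
line((526,127),(556,176),.102,"wing");line((498,121),(540,190),.005,"lugs")
print("cart top",atz(p,(164.2,230.8),.085), "side",atz(ps["side"],(276.4,302.6),.08))
# circle check of cap top disc: project hypotheses
for X in [(.515,.0115,.055),(.49,-.267,.07),(.49,.235,.085)]: print(X,proj(p,X).round(1),proj(ps["side"],X).round(1))
save(ps["side"],"side1.png",(250,130,400,330),3)
s=ctrl.state();print(s["eef_pos"],s["eef_rot"],s["width"],s["time"])
E
```

```text
notch [0.5159 0.0082 0.055 ] len 0.0841 yaw -26.0
yellow [0.5165 0.0082 0.055 ] len 0.0749 yaw -60.7
red [0.5165 0.0086 0.055 ] len 0.0765 yaw -97.0
stubs [0.517  0.0097 0.02  ] len 0.1181 yaw 63.6
wing [ 0.4934 -0.2734  0.102 ] len 0.0392 yaw 30.5
lugs [ 0.4923 -0.273   0.005 ] len 0.0597 yaw 30.4
cart top [0.4880019  0.24115935 0.085     ] side [0.48993009 0.2375633  0.08      ]
(0.515, 0.0115, 0.055) [[256.  219.7]] [[286.9 243.6]]
(0.49, -0.267, 0.07) [[365.4 228.3]] [[314.3 182.9]]
(0.49, 0.235, 0.085) [[166.6 230. ]] [[276.6 300. ]]
[ 0.14295503 -0.50515827  0.24528368] [ 9.90505142e-01  1.37475680e-01 -1.32701543e-05 -2.71393045e-05] 0.08540288248171711 1.2
```

View pics/side1.png

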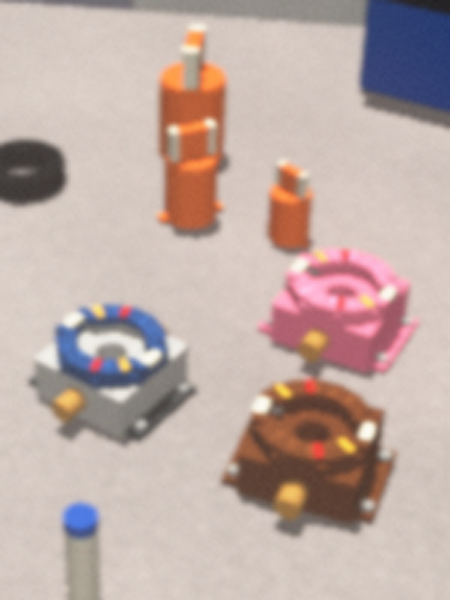

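Everything agrees with the given sizes. The housing axis is at about (0.516, 0.0085) with yaw −26°, the cap at (0.493, −0.273) with yaw 30.5°, and the cartridge at (0.489, 0.241). Moving to the cartridge now.

Request:
servo_tool([
  [0,0,0,0,0,-7],
  [0,0,0,0,0,-7],
  [0,0,0,0,0,-7],
  [0,0,0,0,0,-7],
  [0,0,0,0,0,-7],
  [0,0,0,0,0,-7],
  [0,0,0,0,0,-7],
  [0,0,0,0,0,-7],
  [0,0,0,0,0,-7],
  [0,0,0,0,0,-7],
  [0,0,0,0,0,-7],
  [0,0,0,0,0,-7],
], jaw=-0.4, newtons=30)

```text
time: 2.4
eef_pos: [0.1429, -0.5052, 0.2453]
eef_rot: [0.642, 0.767, 0.0, 0.0]
contact_force: [-0.6, -0.5, -0.4]
width: 0.0599
grip_force: 0.0
```

Request:
servo_tool([
  [2.8,1.95,0,0,0,0],
  [2.8,1.95,0,0,0,0],
  [2.8,1.95,0,0,0,0],
  [2.8,1.95,0,0,0,0],
  [2.8,1.95,0,0,0,0],
  [2.8,1.95,0,0,0,0],
  [2.8,1.95,0,0,0,0],
  [2.8,1.95,0,0,0,0],
  [2.8,1.95,0,0,0,0],
  [2.8,1.95,0,0,0,0],
  [2.8,1.95,0,0,0,0],
  [2.8,1.95,0,0,0,0],
])

```text
time: 3.6
eef_pos: [0.3167, -0.133, 0.2456]
eef_rot: [0.644, 0.765, 0.0, 0.001]
contact_force: [0.5, -0.6, -0.6]
width: 0.06
grip_force: 0.0
```

Request:
servo_tool([
  [2.8,1.95,0,0,0,0],
  [2.8,1.95,0,0,0,0],
  [2.8,1.95,0,0,0,0],
  [2.8,1.95,0,0,0,0],
  [2.8,1.95,0,0,0,0],
  [2.8,1.95,0,0,0,0],
  [2.8,1.95,0,0,0,0],
  [2.8,1.95,0,0,0,0],
  [2.8,1.95,0,0,0,0],
  [2.8,1.95,0,0,0,0],
  [2.8,1.95,0,0,0,0],
  [2.8,1.95,0,0,0,0],
])

```text
time: 4.8
eef_pos: [0.4901, 0.2381, 0.2453]
eef_rot: [0.644, 0.765, 0.0, 0.0]
contact_force: [1.1, -0.5, 0.4]
width: 0.0599
grip_force: 0.0
```

Request:
servo_tool([
  [0.15,0,2.5,0,0,0],
  [0,0,2.5,0,0,0],
  [0,0,2.5,0,0,0],
  [0,0,2.5,0,0,0],
  [0,0,0,0,0,0],
  [0,0,0,0,0,0],
])

```text
time: 5.4
eef_pos: [0.4891, 0.2381, 0.1452]
eef_rot: [0.644, 0.765, -0.001, -0.0]
contact_force: [-0.4, -0.5, 0.3]
width: 0.0598
grip_force: 0.0
```

```bash
python3 - <<'E'
from h import *
p=ctrl.get_image("side");q=ctrl.get_image("top")
a=p["frame"][190:340,200:350];b=q["frame"][155:305,95:245]
cv2.imwrite("pics/c2.png",cv2.resize(np.hstack([a,b])[...,::-1],None,fx=2.6,fy=2.6,interpolation=cv2.INTER_CUBIC))
s=ctrl.state();print(s["eef_pos"]);t=s["eef_pos"]
print(proj(p,[t,(*t[:2],.085),(*t[:2],0)]),proj(q,[t,(*t[:2],.085)]))
E
```

```text
[0.49051198 0.23850532 0.14729769]
[[275.04211084 278.54304287]
 [275.95247002 301.14642891]
 [277.08977794 329.39270754]] [[158.40984031 229.47343421]
 [165.25286576 229.79433507]]
```

View pics/c2.png

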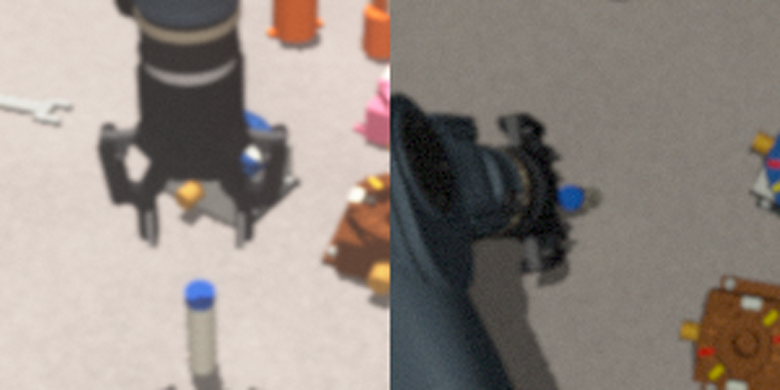

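The fingers straddle the cartridge: its blue top is at side (277,303) and top (164.6,230.8), within 2–3 mm of the tool axis. I correct for that and descend.

Request:
servo_tool([
  [0.15,-0.2,1.0,0,0,0],
  [0,0,2.5,0,0,0],
  [0,0,2.5,0,0,0],
  [0,0,2.5,0,0,0],
  [0,0,0,0,0,0],
])

```text
time: 6.0
eef_pos: [0.4843, 0.2384, 0.0566]
eef_rot: [0.644, 0.765, -0.003, -0.002]
contact_force: [0.0, 0.8, 0.5]
width: 0.0598
grip_force: 0.0
```

Request:
servo_tool([
  [0,0,0,0,0,0],
  [0,0,0,0,0,0],
  [0,0,0,0,0,0],
  [0,0,0,0,0,0],
  [0,0,0,0,0,0],
  [0,0,0,0,0,0],
], jaw=1, newtons=25)

```text
time: 6.6
eef_pos: [0.4888, 0.2399, 0.0626]
eef_rot: [0.644, 0.765, 0.002, 0.001]
contact_force: [-0.1, 0.2, 6.0]
width: 0.0238
grip_force: 26.6
```

Request:
servo_tool([
  [0,0,-2.5,0,0,0],
  [0,0,-2.5,0,0,0],
  [0,0,-2.5,0,0,0],
  [0,0,-2.5,0,0,0],
  [-2.9,-0.15,0,0,0,0],
  [-2.9,-0.15,0,0,0,0],
  [-2.9,-0.15,0,0,0,0],
  [-2.9,-0.15,0,0,0,0],
  [-2.9,-0.15,0,0,0,0],
  [-2.9,-0.15,0,0,0,0],
  [-2.9,-0.1,0,0,0,0],
  [-2.9,-0.1,0,0,0,0],
])

```text
time: 7.8
eef_pos: [0.5157, 0.0077, 0.1601]
eef_rot: [0.644, 0.765, -0.0, -0.0]
contact_force: [-0.1, -0.3, 0.1]
width: 0.0235
grip_force: 26.1
```

Request:
servo_tool([
  [0,0,2,0,0,0],
  [0,0,0.5,0,0,0],
  [0,0,0,0,0,0],
  [0,0,0,0,0,0],
])

```text
time: 8.2
eef_pos: [0.5157, 0.0094, 0.1355]
eef_rot: [0.644, 0.765, -0.0, -0.0]
contact_force: [-0.0, -0.5, -0.5]
width: 0.023
grip_force: 26.1
```

```bash
python3 - <<'E'
from h import *
P=[];
for _ in range(4):
    p=ctrl.get_image("side");P.append(ctrl.state()["eef_pos"])
q=ctrl.get_image("top");P=np.array(P);print(P.mean(0),P.std(0))
a=p["frame"][170:290,220:340];b=q["frame"][160:280,200:320]
cv2.imwrite("pics/c3.png",cv2.resize(np.hstack([a,b])[...,::-1],None,fx=3.3,fy=3.3,interpolation=cv2.INTER_CUBIC))
t=P.mean(0)
print("foot",proj(p,(*t[:2],t[2]-.06)),"top",proj(p,(*t[:2],t[2]+.025)),"socket",proj(p,[(.5163,.0085,.055),(.5163,.0085,.04)]))
E
```

```text
[0.516271   0.00936809 0.13609038] [1.16833383e-04 4.58210848e-05 1.16163508e-04]
foot [[286.46512243 236.31597961]] top [[285.89583819 207.72258711]] socket [[286.65829943 242.82477057]
 [286.75135752 247.51970134]]
```

View pics/c3.png

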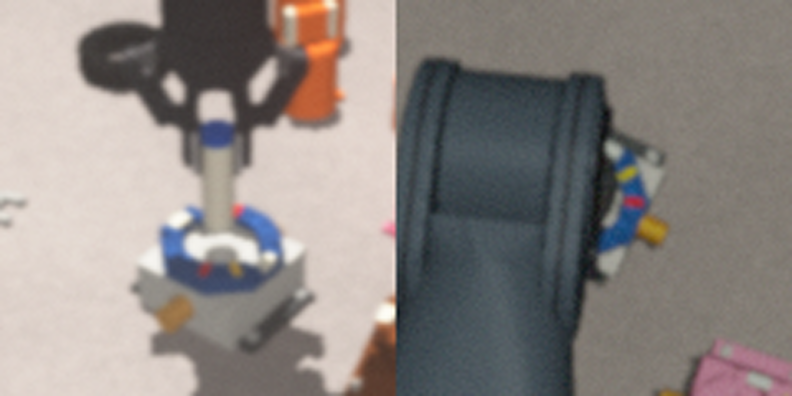

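The cartridge hangs over the socket: its axis is near column 285.7 in the side view and the collar centre is at about (286.8,242.7). I check the small offset numerically.

```bash
python3 - <<'E'
from h import *
p=ctrl.get_image("side");f=p["frame"].astype(int)
t=np.array([.5163,.0094,.1361])
def sil(c,zf,zt):
    a=np.linspace(0,2*np.pi,60);pts=[(c[0]+.012*np.cos(x),c[1]+.012*np.sin(x),z) for x in a for z in(zf,zt)]
    u=proj(p,pts);return u.min(0).round(2),u.max(0).round(2)
print("pred",sil(t,t[2]-.06,t[2]+.025))
print("socket rim",[ (proj(p,[(.5163+.0135*np.cos(x),.0085+.0135*np.sin(x),.04) for x in np.linspace(0,6.3,60)]).min(0)).round(1),(proj(p,[(.5163+.0135*np.cos(x),.0085+.0135*np.sin(x),.04) for x in np.linspace(0,6.3,60)]).max(0)).round(1)])
print("rows212..252 col 284-287\n",f[214:252,284:288].mean(1).sum(1).round().tolist() if False else f[214:252,284:288].mean(axis=(1,2)).round().tolist())
print("cols276..297 rows 220-232\n",f[216:230,276:298].mean(axis=(0,2)).round().tolist())
b=(f[...,2]-f[...,0]); print("blue top rows 200-216",b[202:218,284:288].mean(1).round().tolist())
print("blue cols 276..296",b[206:211,276:298].mean(0).round().tolist())
E
```

```text
pred (array([280.81, 204.92]), array([291.31, 239.3 ]))
socket rim [array([281.4, 244.2]), array([292.1, 250.9])]
rows212..252 col 284-287
 [115.0, 146.0, 162.0, 166.0, 166.0, 166.0, 167.0, 167.0, 167.0, 167.0, 168.0, 168.0, 167.0, 166.0, 168.0, 169.0, 168.0, 168.0, 168.0, 167.0, 166.0, 166.0, 167.0, 167.0, 167.0, 164.0, 178.0, 215.0, 233.0, 231.0, 204.0, 168.0, 149.0, 145.0, 138.0, 119.0, 95.0, 81.0]
cols276..297 rows 220-232
 [174.0, 169.0, 168.0, 161.0, 151.0, 147.0, 152.0, 159.0, 164.0, 168.0, 168.0, 167.0, 161.0, 153.0, 146.0, 151.0, 163.0, 167.0, 165.0, 174.0, 191.0, 202.0]
blue top rows 200-216 [-20.0, -18.0, -18.0, -12.0, 14.0, 47.0, 58.0, 59.0, 60.0, 64.0, 67.0, 64.0, 37.0, 0.0, -17.0, -22.0]
blue cols 276..296 [-6.0, -6.0, -5.0, -2.0, 8.0, 24.0, 36.0, 44.0, 47.0, 49.0, 49.0, 47.0, 43.0, 33.0, 19.0, 2.0, -6.0, -6.0, -7.0, -8.0, -11.0, -12.0]
```

Request:
servo_tool([
  [-0.25,-0.15,0,0,0,0],
  [0,0,1.5,0,0,0],
  [0,0,1.3,0,0,0],
  [0,0,0.4,0,0,0],
  [0,0,0.4,0,0,0],
  [0,0,0.4,0,0,0],
  [0,0,0,0,0,0],
  [0,0,0,0,0,0],
])

```text
time: 9.3
eef_pos: [0.5145, 0.0062, 0.0949]
eef_rot: [0.644, 0.765, -0.0, -0.0]
contact_force: [-0.2, 0.2, -0.1]
width: 0.0233
grip_force: 26.0
```

No force with the foot about 7 mm below the mouth, so it has entered. Continuing down.

Request:
servo_tool([
  [0,0,0.5,0,0,0],
  [0,0,0.5,0,0,0],
  [0,0,0.4,0,0,0],
  [0,0,0.2,0,0,0],
  [0,0,0,0,0,0],
  [0,0,0,0,0,0],
])

```text
time: 9.9
eef_pos: [0.5148, 0.0061, 0.0793]
eef_rot: [0.644, 0.765, -0.0, -0.0]
contact_force: [-0.1, -0.5, -0.0]
width: 0.0231
grip_force: 26.0
```

Request:
servo_tool([
  [0,0,0.2,0,0,0],
  [0,0,0.1,0,0,0],
  [0,0,0.1,0,0,0],
  [0,0,0,0,0,0],
])

```text
time: 10.3
eef_pos: [0.5154, 0.006, 0.0776]
eef_rot: [0.644, 0.765, 0.0, 0.001]
contact_force: [-2.8, 1.0, 8.0]
width: 0.0232
grip_force: 27.1
```

The cartridge is seated: the height is as expected and the force is 8 N. Releasing it, rising and going to the cap.

Request:
servo_tool([
  [0,0,-0.1,0,0,0],
  [0,0,0,0,0,0],
  [0,0,0,0,0,0],
  [0,0,0,0,0,0],
], jaw=-0.4)

```text
time: 10.7
eef_pos: [0.5146, 0.0061, 0.0759]
eef_rot: [0.644, 0.765, -0.0, -0.0]
contact_force: [-0.3, 0.1, -1.1]
width: 0.0599
grip_force: 0.0
```

Request:
servo_tool([
  [0,0,-1.5,0,0,0],
  [0,0,-2.5,0,0,0],
  [0,0,-4,0,0,0],
  [0,0,-4,0,0,0],
  [-3,-0.8,0,0,0,0],
  [-3,-0.8,0,0,0,0],
  [-3,-0.8,0,0,0,0],
  [-3,-0.8,0,0,0,0],
  [-3,-0.75,0,0,0,0],
  [-3,-0.75,0,0,0,0],
  [-3,-0.75,0,0,0,0],
  [-3,-0.75,0,0,0,0],
])

```text
time: 11.9
eef_pos: [0.4943, -0.2421, 0.196]
eef_rot: [0.644, 0.765, 0.0, -0.0]
contact_force: [0.7, -0.7, 0.6]
width: 0.0598
grip_force: 0.0
```

Request:
servo_tool([
  [-3,-0.7,0,0,0,0],
  [0,0,0,0,0,-8.5],
  [0,0,0,0,0,-8.5],
  [0,0,0,0,0,-8.5],
  [0,0,0,0,0,-8.5],
  [0,0,0,0,0,-8.5],
  [0,0,0,0,0,-8.5],
  [0,0,0,0,0,-8.5],
  [0,0,0,0,0,-8.5],
  [0,0,0,0,0,-8.5],
  [0,0,0,0,0,-8.5],
  [0,0,0,0,0,-8.5],
], jaw=-0.1)

```text
time: 13.1
eef_pos: [0.4927, -0.2716, 0.1958]
eef_rot: [-0.119, 0.993, 0.0, -0.0]
contact_force: [0.4, -0.0, 0.0]
width: 0.0469
grip_force: 0.0
```

Request:
servo_tool([
  [0,0,0,0,0,-8.5],
  [0,0,0,0,0,-8.5],
  [0,0,0,0,0,0],
  [0,0,0,0,0,0],
])

```text
time: 13.5
eef_pos: [0.4927, -0.2716, 0.196]
eef_rot: [-0.26, 0.966, 0.0, -0.0]
contact_force: [-0.7, 0.7, 0.8]
width: 0.0473
grip_force: 0.0
```

```bash
python3 - <<'E'
from h import *
P=[]
for _ in range(3):
    p=ctrl.get_image("side");P.append(ctrl.state()["eef_pos"])
q=ctrl.get_image("top");t=np.mean(P,0);s=ctrl.state()
print(t,s["eef_rot"],s["joint_pos"],s["time"],s["width"])
a=p["frame"][110:230,260:380];b=p["frame"][190:310,230:350]
cv2.imwrite("pics/c4.png",cv2.resize(np.hstack([a,b])[...,::-1],None,fx=3.3,fy=3.3,interpolation=cv2.INTER_CUBIC))
o=np.array([.0195*np.cos(np.radians(30.5)),.0195*np.sin(np.radians(30.5)),0])
C=np.array([.4928,-.2732,.102]);print("side ends",proj(p,[C+o,C-o]).round(1)," tip",proj(p,[t,t-[0,0,.014]]).round(1))
for n,im in(("top",q),("side",p)): print(n,[(np.round(r["box"]),round(r["confidence"],2)) for r in ctrl.regions_of(im,"cap_mid")])
E
```

```text
[ 0.49277025 -0.27166811  0.1961421 ] [-2.60735170e-01  9.65410363e-01  2.01498923e-05 -3.78169928e-05] [-6.23022683e-01  1.40520654e-01  1.01001345e-01  1.53135604e+00
 -3.31556464e-05 -1.15058995e+00] 13.7 0.04707435928658449
side ends [[307.6 173.4]
 [320.1 171.1]]  tip [[314.4 143.1]
 [314.3 147.6]]
top [(array([362., 225.,  14.,  11.]), 0.59), (array([356., 264.,  11.,  13.]), 0.41)]
side [(array([315., 191.,  18.,  36.]), 0.95), (array([316., 162.,  24.,  36.]), 0.93), (array([347., 200.,  11.,  26.]), 0.7)]
```

View pics/c4.png

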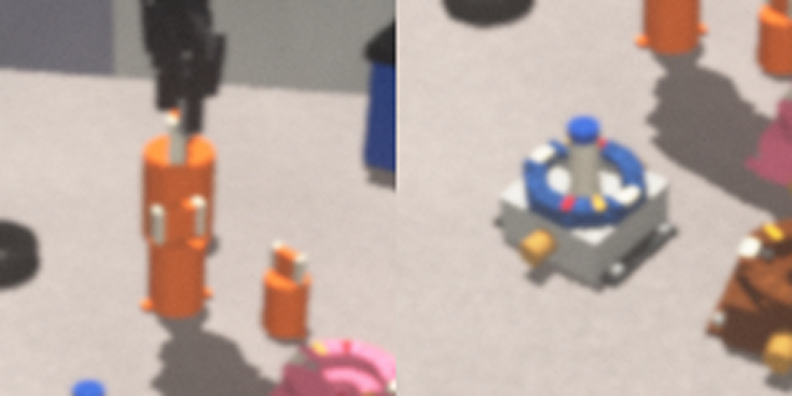

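The cartridge stands upright in the socket (crop right, top at (583,130)). The cap's wing ends at crop left (157,206) and (197,198) match the predicted position within 1 px. I descend onto the wing.

Request:
servo_tool([
  [0.1,-0.15,2,0,0,0],
  [0,0,2.5,0,0,0],
  [0,0,2.4,0,0,0],
  [0,0,2,0,0,0],
  [0,0,1.5,0,0,0],
  [0,0,0,0,0,0],
])

```text
time: 14.4
eef_pos: [0.491, -0.2723, 0.0895]
eef_rot: [-0.261, 0.965, 0.002, -0.002]
contact_force: [-0.2, 0.6, -0.1]
width: 0.0468
grip_force: 0.0
```

Request:
servo_tool([
  [0,0,0,0,0,0],
  [0,0,0,0,0,0],
  [0,0,0,0,0,0],
  [0,0,0,0,0,0],
  [0,0,0,0,0,0],
  [0,0,0,0,0,0],
], jaw=1, newtons=50)

```text
time: 15.0
eef_pos: [0.4938, -0.2744, 0.0942]
eef_rot: [-0.261, 0.965, -0.001, 0.001]
contact_force: [-0.3, -0.8, 6.1]
width: 0.0108
grip_force: 51.7
```

Request:
servo_tool([
  [0,0,-1,0,0,0],
  [0,0,-2,0,0,0],
  [0,0,-3,0,0,0],
  [0,0,-3,0,0,0],
  [0,0,-3,0,0,0],
  [0,0,0,0,0,0],
])

```text
time: 15.6
eef_pos: [0.4944, -0.2746, 0.2173]
eef_rot: [-0.261, 0.965, -0.003, 0.002]
contact_force: [0.5, -0.5, -1.4]
width: 0.0111
grip_force: 50.7
```

Request:
servo_tool([
  [-1,1.5,0,0,0,0],
  [-2,2.9,0,0,0,0],
  [-2,2.9,0,0,0,0],
  [-2,2.9,0,0,0,0],
  [-2.1,2.9,0,0,0,0],
  [-2.1,2.9,0,0,0,0],
  [-2.1,2.9,0,0,0,0],
  [-2,2.9,0,0,0,0],
  [-1,1.35,0,0,0,0],
])

```text
time: 16.5
eef_pos: [0.5145, 0.0126, 0.2096]
eef_rot: [-0.263, 0.965, 0.002, -0.002]
contact_force: [0.1, -1.2, -2.9]
width: 0.0108
grip_force: 50.6
```

Request:
servo_tool([
  [0,0,0,0,0,8],
  [0,0,0,0,0,8],
  [0,0,0,0,0,8],
  [0,0,0,0,0,8],
  [0,0,0,0,0,8],
  [0,0,0,0,0,8],
  [0,0,0,0,0,8.3],
  [0,0,0,0,0,0],
  [0,0,0,0,0,0],
])

```text
time: 17.4
eef_pos: [0.5154, 0.0093, 0.2105]
eef_rot: [0.223, 0.975, -0.0, -0.002]
contact_force: [0.0, 0.3, -2.1]
width: 0.0108
grip_force: 50.6
```

```bash
python3 - <<'E'
from h import *
P=[]
for _ in range(3):
    p=ctrl.get_image("side");s=ctrl.state();P.append(s["eef_pos"])
t=np.mean(P,0);q=s["eef_rot"];yaw=np.degrees(2*np.arctan2(q[1],q[0]))
print(t,yaw,s["joint_pos"],s["time"])
b=p["frame"][160:280,230:350]
cv2.imwrite("pics/c5.png",cv2.resize(b[...,::-1],None,fx=5,fy=5,interpolation=cv2.INTER_CUBIC))
zf=t[2]-.0942
a=np.linspace(0,6.28,60)
U=proj(p,[(t[0]+.026*np.cos(x),t[1]+.026*np.sin(x),zf) for x in a]);print("foot body cols",U.min(0),U.max(0))
o=.032*np.array([np.cos(np.radians(yaw)),np.sin(np.radians(yaw)),0])
for z in(0,):
  c=np.array([t[0],t[1],zf+.003]);print("lugs crop",((proj(p,[c+o,c-o])+.5-[230,160])*5).round(1), "mid",((proj(p,c)+.5-[230,160])*5).round(1))
C=np.array([.5163,.0085,.055]);n=np.radians(-26);o=.042*np.array([np.cos(n),np.sin(n),0])
print("notches crop",((proj(p,[C+o,C-o,C])+.5-[230,160])*5).round(1))
E
```

```text
[0.51590814 0.00904377 0.21127338] 154.10215321960195 [-1.12781527e-01  2.11817444e-02  4.73569031e-03  1.55569574e+00
  1.20915089e-04  3.39221087e-01] 17.55
foot body cols [275.62605345 216.61794599] [297.12517245 229.17148865]
lugs crop [[337.5 334.6]
 [232.6 288.8]] mid [[284.3 311.3]]
notches crop [[220.5 386.1]
 [353.6 448.4]
 [285.8 416.6]]
```

View pics/c5.png

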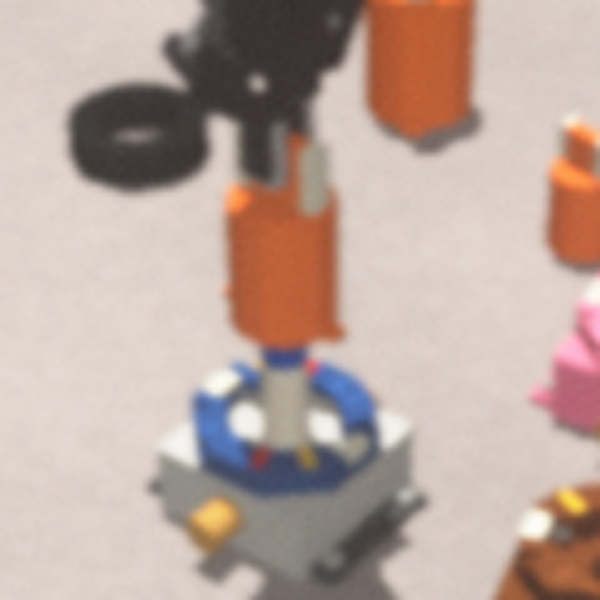

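The cap hangs over the housing with its lugs at crop (340,333) and (227,291), parallel to the notches at (223,381) and (355,445), and centred within 1 mm. Lowering it.

Request:
servo_tool([
  [0,-0.1,1,0,0,0],
  [0,0,2,0,0,0],
  [0,0,1.5,0,0,0],
  [0,0,1,0,0,0],
  [0,0,0.4,0,0,0],
  [0,0,0,0,0,0],
  [0,0,0,0,0,0],
])

```text
time: 18.25
eef_pos: [0.5166, 0.0077, 0.1539]
eef_rot: [0.225, 0.974, 0.0, 0.001]
contact_force: [1.2, 1.1, -2.1]
width: 0.0114
grip_force: 50.6
```

Request:
servo_tool([
  [0,0,0.3,0,0,0],
  [0,0,0.2,0,0,0],
  [0,0,0.1,0,0,0],
  [0,0,0,0,0,0],
])

```text
time: 18.65
eef_pos: [0.5164, 0.0075, 0.1474]
eef_rot: [0.225, 0.974, -0.0, 0.0]
contact_force: [0.1, -1.3, -1.7]
width: 0.0107
grip_force: 50.6
```

Request:
servo_tool([
  [0,0,0.2,0,0,0],
  [0,0,0.2,0,0,0],
  [0,0,0.2,0,0,0],
  [0,0,0,0,0,0],
])

```text
time: 19.05
eef_pos: [0.5162, 0.0075, 0.141]
eef_rot: [0.225, 0.974, -0.0, 0.0]
contact_force: [1.5, -1.4, -2.9]
width: 0.0109
grip_force: 50.5
```

Request:
servo_tool([
  [0,0,0.2,0,0,0],
  [0,0,0.2,0,0,0],
  [0,0,0.1,0,0,0],
  [0,0,0,0,0,0],
  [0,0,0,0,0,0],
])

```text
time: 19.55
eef_pos: [0.5162, 0.0076, 0.1362]
eef_rot: [0.225, 0.974, -0.0, 0.0]
contact_force: [1.7, -2.8, -2.3]
width: 0.0109
grip_force: 50.6
```

Request:
servo_tool([
  [0,0,0.1,0,0,0],
  [0,0,0.1,0,0,0],
  [0,0,0.1,0,0,0],
  [0,0,0,0,0,0],
])

```text
time: 19.95
eef_pos: [0.5165, 0.0075, 0.1342]
eef_rot: [0.225, 0.974, -0.0, 0.001]
contact_force: [-0.3, -3.1, 3.9]
width: 0.0108
grip_force: 51.3
```

Seated at TCP z 0.134 with a gentle upward force. I ease up 1 mm and firm the grip, then turn clockwise.

Request:
servo_tool([
  [0,0,-0.1,0,0,0],
  [0,0,0,0,0,0],
  [0,0,0,0,0,4],
  [0,0,0,0,0,4],
  [0,0,0,0,0,4],
  [0,0,0,0,0,4],
  [0,0,0,0,0,2],
  [0,0,0,0,0,0],
], newtons=80)

```text
time: 20.75
eef_pos: [0.5151, 0.0074, 0.1344]
eef_rot: [0.375, 0.927, -0.001, -0.001]
contact_force: [-3.0, -5.4, 2.9]
width: 0.0104
grip_force: 79.6
```

```bash
python3 - <<'E'
from h import *
s=ctrl.state();q=s["eef_rot"];print(np.degrees(2*np.arctan2(q[1],q[0])),s["wrist_torque"],s["contact_force"],s["eef_pos"])
E
```

```text
136.01164352666464 [-0.94166982  0.77197865  0.11228367] [-2.99598142 -5.43491259  2.94161284] [0.51511882 0.00735669 0.13439106]
```

Request:
servo_tool([
  [0,-0.05,0,0,0,0],
  [0,0,0,0,0,4],
  [0,0,0,0,0,4],
  [0,0,0,0,0,4],
  [0,0,0,0,0,3],
  [0,0,0,0,0,2],
  [0,0,0,0,0,0],
  [0,0,0,0,0,0],
])

```text
time: 21.55
eef_pos: [0.5154, 0.0069, 0.1344]
eef_rot: [0.507, 0.862, -0.001, -0.0]
contact_force: [-3.1, -4.2, 4.0]
width: 0.0106
grip_force: 79.6
```

```bash
python3 - <<'E'
from h import *
p=ctrl.get_image("side");t=ctrl.get_image("top")
s=ctrl.state();q=s["eef_rot"];print(np.degrees(2*np.arctan2(q[1],q[0])),s["wrist_torque"],s["contact_force"],s["eef_pos"],s["grip_force"],s["time"])
a=p["frame"][170:290,230:350];b=t["frame"][160:280,200:320]
cv2.imwrite("pics/c6.png",cv2.resize(np.hstack([a,b])[...,::-1],None,fx=3.3,fy=3.3,interpolation=cv2.INTER_CUBIC))
C=np.array([.5158,.0078,.126])
for y in(-61,-26):
  n=np.radians(y);o=.0205*np.array([np.cos(n),np.sin(n),0]);print(y,((proj(p,[C+o,C-o])+.5-[230,170])*3.3).round())
E
```

```text
119.05930627693431 [-1.14918178  0.79516524  0.09393458] [-3.3964659  -4.03600983  3.51088161] [0.51536619 0.0069139  0.13438667] 79.64178800582886 21.65
-61 [[180. 150.]
 [196. 181.]]
-26 [[166. 155.]
 [210. 175.]]
```

View pics/c6.png

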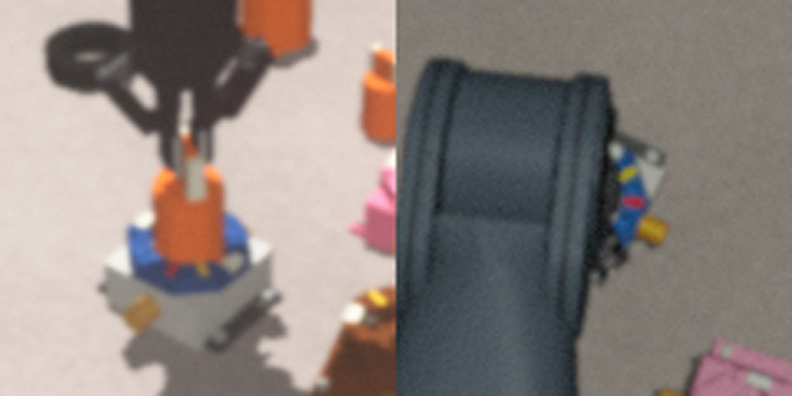

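The picture shows the cap sunk in the collar, its wing's near end at (194,180) pointing at the yellow mark (202,268). The tool reads 35° of turn with about 0.09 N m of return torque, and the grip is firm.

```bash
python3 -c "
from bench import ctrl
print(ctrl.sign_off())"
```

```text
the job is handed in; nothing more can be done
None
```

I seated the cartridge, lowered the cap through its notches and turned it 35° clockwise to the yellow marks. I handed the job in with the gripper still holding the cap against its spring, at about 22 s; the hand-in gave no verdict.

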